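# Raise the rework station's temperature by four clicks and store it

## Robot

A 7-joint arm with a two-finger parallel gripper is mounted at the origin on a cart in front of the work surface, level with it; the furniture and walls round the work are solid. World frame = base frame: x ahead of the robot, y to its left, z up, the work surface at z = 0. Lengths are in m, angles in rad, forces in N, time in s.
With the tool pointing down it reaches from about 0.35 to 0.9 m from the base axis. Payload 7.2 kg.
Tool frame: the origin (TCP) lies between the finger pads; the fingertips stand 22 mm ahead of it and the grasp point (between the pads) lies 3 mm ahead of it; z points along the fingers, y is the line along which they close (so a half turn about z gives the same grasp; the last joint's range is limited). The gripper opens to 88 mm and grips with 3 to 60 N. Pads are 20 mm wide; open, the fingers measure 115 mm over their backs; the gripper's body (75 mm by 178 mm) begins 61 mm behind the grasp point.
Start: joints at [-1.297, 0.411, -0.013, 1.596, 0.006, 1.134, -0.082], TCP at [0.209, 0.589, 0.245] pointing down, gripper open.
Joint ranges: [-2.95, 2.95], [-0.29, 1.99], [-1.47, 1.44], [0.14, 2.54], [-1.03, 4.17], [0.13, 1.85], [-2.86, 2.86]. Speed limits (rad/s): [2.39, 2.39, 3.01, 3.01, 3.14, 3.14, 3.14].

## Interface

Orientations are given as [roll, pitch, yaw] about the fixed x, y, z axes, in that order (R = Rz(yaw) Ry(pitch) Rx(roll)).
In Python, from bench import bot gives the robot as it stands.
- The arm moves only by the tool arm_command, never from a script. Its argument "targets" is a list of rows, each a list of 7 numbers: the closure, from 0 (fully open) to 1 (shut), then the shift along the tool's x, y, z in mm, then the turn, a rotation vector about the tool's x, y, z in degrees. A call has 1 to 5 rows; each row is the pose to reach, as a shift and turn from the pose commanded when the call began, along the tool's axes at that moment; what a row does not reach only later rows make up. A row lasts 1/10 s, in which the tool goes at most 50 mm and 8.59 degrees, less where a joint would pass 70% of its speed; a pose out of reach is approached as far as the arm can. A call with a gripper value outside its range is refused whole. The fingers move at their own pace and stop on an object; the grip force is fixed at half the most. Time passes only in rows, so rows that repeat a pose let the fingers close. It gives the time, the measured TCP pose, the force, the opening and the grip force at its end, in the units of the state.
- bot.observe(): the state, without advancing time (a new reading comes with each control period).
- bot.read_camera(name): name is "scene" or "top"; returns the picture (480x640x3 uint8, red, green, blue); there is no depth.
- bot.camera_params(name): a dict with "mtx" (3x3 intrinsics, pixels), "rvec" (rotation vector, rad) and "tvec" (3), from world to camera coordinates, as OpenCV has them. Camera axes: x right, y down, z forward; pixel columns grow to the right and rows downward; lengths in m; the calibration is good to about 2 mm. A picture is of the moment at which its call begins. camera_params takes no time and is no camera call.
- bot.finish_job(): hands the job in; it is judged then, once.
The state is a dict: "time": time; "q": joint angles; "dq": joint speeds; "joint_torque": joint torques, N m; "tcp_pos": TCP position; "tcp_rot": TCP orientation; "wrist_force": force on the tool from outside, world axes, zero at the start; "ft_torque": the same for the moment, N m; "grip_width": opening from 0.0 (shut) to 1.0 (fully open); "grasp_force": force on a finger pad.
Only numpy, scipy, OpenCV 4.12 (cv2) and the standard library are available. Lean on these libraries where they do the work, as an engineer would, in place of code of your own. Each camera call takes 0.05 s, during which the arm holds its last target. There are 200 camera calls.

## Task

On the low grey control unit, turn the large click-stop dial exactly four clicks clockwise (seen from above) by pushing its steel peg round gently with a fingertip, without pinching the peg and without ever going on to a fifth click. Then press the round key on the unit fully down with the fingertip and let it come back up. Leave the small knob and everything lying around where it is; nothing is to be picked up.

Things in the scene. Friction and masses are not known exactly. Their poses are not given: they have to be found in the camera images.
- station: low grey box with aluminium deck, fixed, 170 mm deep (x), 250 mm wide (y), deck 60 mm above the table; origin on the table under its centre, z up; front (-x) has a blank black window. On the deck, side by side, 124 mm apart along y and 10 mm forward of the centre: the dial, and a plate with key and small knob; which is left varies. Tweezers lie along the rear edge
- dial_base: round grey bezel, 100 mm diameter, 3 mm thick, on the deck, with 11 black ticks 24 degrees apart, one for each click position; fixed; it carries the dial. Origin on the deck on the dial's axis, z up, x and y parallel to the station's
- dial_axis (a point): point on the dial's vertical axis, at the height of the dial disc's flat top, 16 mm above the deck
- peg_top (a point): centre of the top of the steel peg on the large black fluted dial (disc 82 mm diameter). The peg is upright, 12 mm diameter, 20 mm tall above the disc's flat top, its axis 31 mm from the dial's axis. It turns with the dial: in the bezel's axes it points 120 degrees from +x toward +y when the joint reads 0, and that angle falls as the dial turns clockwise
- temp_dial (a joint): angle of the large dial, rad, growing clockwise seen from above. Click positions every 0.419 from 0 to 4.19 (24 degrees), end stops just beyond; it starts in one of the first four. About 0.1 N m (3 to 4 N at the peg) is needed to leave a position; resistance falls to nothing half way, where the dial springs on ahead of the finger into the next position and stays
- set_key_top (a point): centre of the top of the round grey push key, 24 mm diameter, in a black round collar of 40 mm diameter, on the plate toward the front of the unit; 25 mm above the deck when up, pressed straight down. The key stands 10 mm proud of its collar
- set_key (a joint): travel of the push key in m: 0 up, 0.006 fully down; sprung, about 1.5 N to start and 5 N at the bottom
- air_knob_end (a point): point on top of one end of the small knob's bar grip, 11 mm from the knob's vertical axis. The knob (24 mm diameter, bar grip, top 47 mm above the deck) stands 50 mm behind the key on the same plate and must not be turned
- tweezers: loose steel tweezers, 13x116x9 mm, lying along the unit's y on the rear edge of the deck; leave alone
- heat_sink: loose finned grey heat sink, 50x40x24 mm, on the table beside the unit; leave alone
- mug: loose mug, 81x113x101 mm, on the right of the table; leave alone
- marker: loose marker pen, 17x135x16 mm, on the left of the table; leave alone
- usb_stick: loose small memory stick, 18x54x8 mm, on the right front of the table; leave alone
- tape_roll: loose roll of black tape, 62x60x19 mm, on the left front of the table; leave alone

How it is judged:
On the way, in this order (a step that is already met when the one before it is completed fails the run):
1. the large dial rests four clicks clockwise of where it started (distance of peg_top from where it was at the start of the episode between 0.0425 and 0.0494 m), for 0.2 s.
2. the key is pressed down (all of step 1 and value of joint set_key above 0.0045 m), for 0.05 s.
At the end, for the whole second after the job is handed in: the large dial rests four clicks (96 degrees, within about 0.35 of a click) clockwise of its start, the key has been pressed at least 4.5 mm after that and is up again (within 1 mm), the small knob's bar end is within 4 mm and each loose thing within 20 mm of its start (all of step 1 and velocity of joint temp_dial between -0.1 and 0.1 rad/s and value of joint set_key below 0.001 m and distance of air_knob_end from where it was at the start of the episode below 0.004 m and distance of each of tweezers, heat_sink, mug, marker, usb_stick, tape_roll from where it was at the start of the episode below 0.02 m); the robot touches nothing.
It fails at once if the dial is turned on toward a fifth click (distance of peg_top from where it was at the start of the episode above 0.0523 m).
It fails at once if the key is pressed before the dial has been turned four clicks (value of joint set_key above 0.003 m and distance of peg_top from where it was at the start of the episode below 0.0425 m).
It fails at once if the dial or its peg is pinched or forced (over 20 N) (contact force between the fingers and dial_base above 20 N).
It fails at once if the small knob is turned (distance of air_knob_end from where it was at the start of the episode above 0.004 m).
It fails at once if a loose thing is lifted, carried or pushed away (over 20 mm) (distance of any of tweezers, heat_sink, mug, marker, usb_stick, tape_roll from where it was at the start of the episode above 0.02 m).
It also fails if it takes over 54 s, if anything falls off the work surface, if the arm or the gripper's body presses on something with over 40 N, if the wrist force passes 120 N, or if a joint passes its speed limit or range.

## Working session

There is one attempt and no reset: what is moved stays moved. The work goes in short steps, Python scripts to look and compute and a tool call to move; the robot and the scene stay as the last step left them, time stands still between calls to the robot, and variables do not carry over. Pictures are saved under pics/ and viewed, at most 10 in all, crops included, and the job is handed in when it is done.

Besides the shell and the picture viewer there is one more tool, called after "Request:" in YAML: its name, and indented under it one key for each argument. arm_command: Moves the arm, as the interface text tells. Its arguments: {"type":"object","properties":{"targets":{"type":"array","items":{"type":"array","items":{"type":"number"}}}},"required":["targets"]}

```bash
mkdir -p pics
cat > h.py <<'E'
import numpy as np, cv2
from bench import bot
def P(n):
    c=bot.camera_params(n); K=np.array(c["mtx"],float); r=np.array(c["rvec"],float); t=np.array(c["tvec"],float).ravel()
    return K,cv2.Rodrigues(r)[0],t
def ray(n,uv):
    K,R,t=P(n); d=R.T@np.linalg.inv(K)@np.array([uv[0],uv[1],1.]); return -R.T@t,d/np.linalg.norm(d)
def plane(n,uv,z):
    o,d=ray(n,uv); return o+d*(z-o[2])/d[2]
def tri(a,b):
    (o1,d1),(o2,d2)=ray("scene",a),ray("top",b)
    s=np.linalg.lstsq(np.c_[d1,-d2],o2-o1,rcond=None)[0]
    p,q=o1+s[0]*d1,o2+s[1]*d2; return (p+q)/2,np.linalg.norm(p-q)
def proj(n,X):
    K,R,t=P(n); p=K@(R@np.array(X,float)+t); return p[:2]/p[2]
def snap(n,f):
    im=np.array(bot.read_camera(n))[:,:,::-1].copy(); cv2.imwrite("pics/"+f,im); return im
E
python3 - <<'E'
from h import *
for n in("scene","top"):
    snap(n,n+"0.png"); o,d=ray(n,(320,240)); print(n,o.round(3),d.round(3),P(n)[0][0,0])
s=bot.observe(); print(s["time"],s["tcp_pos"],s["tcp_rot"],s["wrist_force"])
E
```

```text
scene [ 0.241 -0.43   1.099] [ 0.253  0.376 -0.891] 459.49502959505173
top [ 0.443 -0.005  1.702] [ 0.049  0.003 -0.999] 547.2988996999605
0.1 [0.20936911 0.58845713 0.2438941 ] [-3.14017256e+00  9.10473506e-05  2.79984552e+00] [ 0.39370304 -0.45014526 -0.66281486]
```

View pics/top0.png

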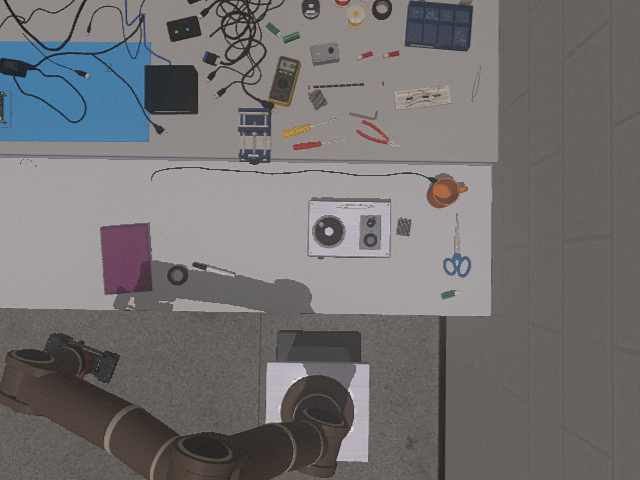

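View pics/scene0.png

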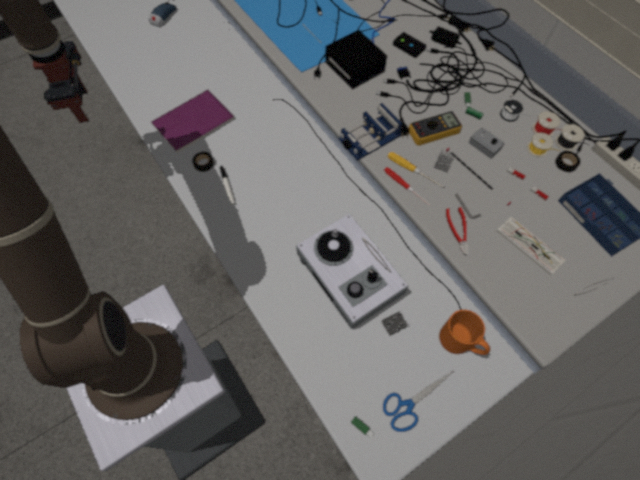

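The top view shows the unit at about (349,228), with the dial on its left at (328,231), the key at (370,240) and the knob at (370,223). In the scene view the dial is at (333,245) and the key at (355,289). Next I'll zoom in.

Run:
```python
from h import *
a=cv2.imread("pics/top0.png")[190:265,300:400]; b=cv2.imread("pics/scene0.png")[210:330,290:415]
A=cv2.resize(a,(800,600),interpolation=cv2.INTER_CUBIC); cv2.imwrite("pics/topc.png",A)
B=cv2.resize(b,(625,600),interpolation=cv2.INTER_CUBIC); cv2.imwrite("pics/scenec.png",B)
```

```text
(no output)
```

View pics/topc.png

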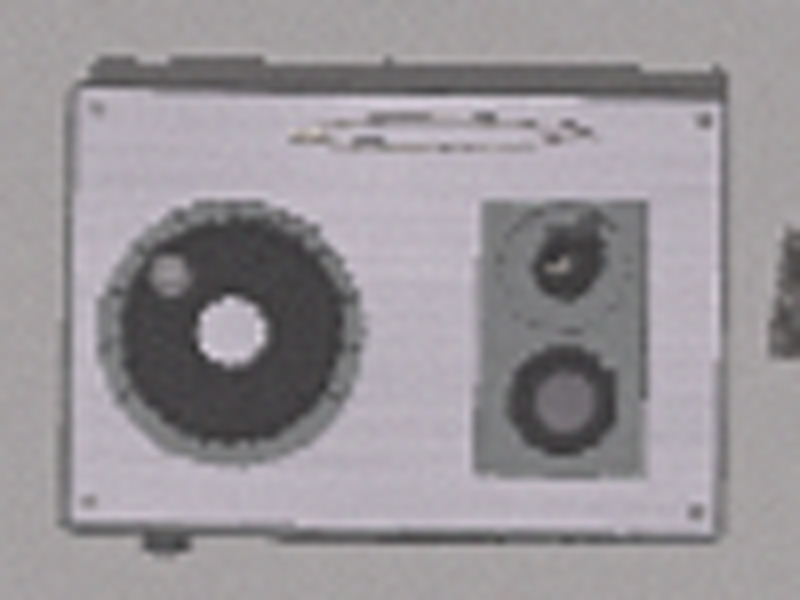

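View pics/scenec.png

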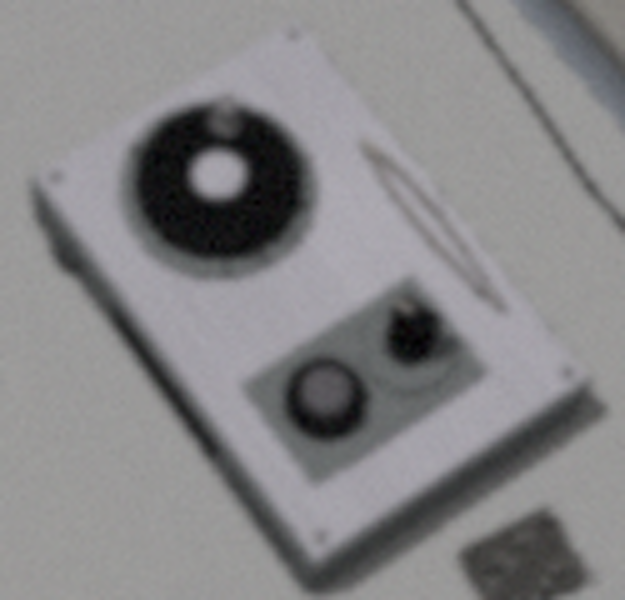

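The top crop shows the peg at (170,275), the dial's white cap at (232,330) and the key at (567,400). In the scene crop the peg is at (226,115), the cap at (219,177) and the key at (323,392).

Run:
```python
from h import *
T=lambda x,y:(300+(x+.5)/8-.5,190+(y+.5)/8-.5)
S=lambda x,y:(290+(x+.5)/5-.5,210+(y+.5)/5-.5)
def blob(n,seed,lo,hi,r):
    im=cv2.GaussianBlur(cv2.cvtColor(cv2.imread(f"pics/{n}0.png"),cv2.COLOR_BGR2GRAY),(0,0),.5)
    x0,y0=int(seed[0]-r),int(seed[1]-r); c=im[y0:y0+2*r+1,x0:x0+2*r+1]
    c=cv2.resize(c,None,fx=8,fy=8,interpolation=cv2.INTER_CUBIC)
    m=((c>=lo)&(c<=hi)).astype(np.uint8)
    cs,_=cv2.findContours(m,cv2.RETR_EXTERNAL,cv2.CHAIN_APPROX_NONE)
    k=max(cs,key=cv2.contourArea); e=cv2.fitEllipse(cv2.convexHull(k))
    return (x0+(e[0][0]+.5)/8-.5,y0+(e[0][1]+.5)/8-.5),np.array(e[1])/8
caps=[blob("scene",S(219,177),140,255,6),blob("top",T(232,330),140,255,6)]
disc=[blob("scene",S(219,180),0,70,20),blob("top",T(232,330),0,85,15)]
coll=[blob("scene",S(323,397),0,80,9),blob("top",T(565,400),0,85,8)]
for nm,b in(("cap",caps),("disc",disc),("collar",coll)):
    print(nm,[(np.round(x[0],2),x[1].round(1)) for x in b],tri(b[0][0],b[1][0]))
for nm,a,b,z in(("peg",S(226,113),T(170,275),.096),("key",S(323,392),T(567,400),.085),("scr1",S(320,538),T(697,512),.06),("scr2",S(293,34),T(98,107),.06),("scr3",S(56,177),T(90,501),.06),("scr4",S(568,373),T(705,120),.06)):
    print(nm,tri(a,b),plane("scene",a,z),plane("top",b,z))
for nm,b,z in(("cap",caps,.078),("disc",disc,.076),("collar",coll,.075)):
    print(nm,plane("scene",b[0][0],z),plane("top",b[1][0],z))
```

```text
cap [(array([333.16, 244.41]), array([7.5, 8.6])), (array([328.46, 230.95]), array([8.1, 8.3]))] (array([ 0.5519457 , -0.02456285,  0.07221043]), np.float64(0.0030754756846609562))
disc [(array([333.48, 246.39]), array([31. , 34.5])), (array([328.71, 230.81]), array([27.9, 28.5]))] (array([ 0.55293194, -0.025355  ,  0.06125517]), np.float64(0.0026521033921437596))
collar [(array([354.83, 289.57]), array([17.3, 18.1])), (array([369.99, 239.64]), array([13.4, 13.6]))] (array([ 0.52857244, -0.14955134,  0.06344906]), np.float64(0.002672210502094599))
peg (array([ 0.57224568, -0.00160817,  0.07981231]), np.float64(0.003892487540673217)) [ 0.5686696  -0.00933974  0.096     ] [ 0.56929522 -0.00065596  0.096     ]
key (array([ 0.5273067 , -0.14925042,  0.07526497]), np.float64(0.0005286352262032893)) [ 0.52481229 -0.1520542   0.085     ] [ 0.52658046 -0.14824362  0.085     ]
scr1 (array([ 0.48802498, -0.20127904,  0.05399748]), np.float64(0.002681510178528951)) [ 0.48775977 -0.20327316  0.06      ] [ 0.48673003 -0.19984363  0.06      ]
scr2 (array([0.63670362, 0.02711588, 0.05504299]), np.float64(0.0026468894690932668)) [0.63597903 0.0242954  0.06      ] [0.63499562 0.02771878 0.06      ]
scr3 (array([0.48828029, 0.02717836, 0.05461584]), np.float64(0.003440675490042671)) [0.48853818 0.02405718 0.06      ] [0.48660307 0.02784936 0.06      ]
scr4 (array([ 0.63595127, -0.20217457,  0.05586863]), np.float64(0.0028663284652490173)) [ 0.63558576 -0.20389359  0.06      ] [ 0.63432859 -0.20078296  0.06      ]
cap [ 0.55153841 -0.02758435  0.078     ] [ 0.55023381 -0.02371734  0.078     ]
disc [ 0.54965141 -0.03173503  0.076     ] [ 0.55080856 -0.02450467  0.076     ]
collar [ 0.52651003 -0.15335427  0.075     ] [ 0.52684853 -0.14781148  0.075     ]
```

```bash
cat >> h.py <<'E'
from scipy.spatial.transform import Rotation as Ro
def go(x,y,z,yawdeg):
    s=bot.observe(); R0=Ro.from_euler("xyz",s["tcp_rot"]); 
    R1=Ro.from_euler("xyz",[np.pi,0,np.radians(yawdeg)])
    return (R0.inv().apply(np.array([x,y,z])-s["tcp_pos"])*1000).round(1),(R0.inv()*R1).as_rotvec(degrees=True).round(2)
A=np.array([.5510,-.0258])
def dial(th,b,z):  # tool centre b m behind the peg along the tangent, peg at th deg
    t=np.radians(th); p=A+.031*np.array([np.cos(t),np.sin(t)])-b*np.array([np.sin(t),-np.cos(t)])
    return go(*p,z,th+90)
E
python3 - <<'E'
from h import *
print(dial(48,.028,.2))
E
```

```text
(array([-513.7, -424.8,   44.5]), array([-8.000e-02,  2.000e-02,  2.242e+01]))
```

Request:
arm_command:
  targets:
    - [1, -40, -33, 3, 0, 0, 2]
    - [1, -80, -66, 6, 0, 0, 4]
    - [1, -118, -97, 9, 0, 0, 6]
    - [1, -156, -128, 12, 0, 0, 7]
    - [1, -190, -156, 15, 0, 0, 7]

```text
time: 0.6
tcp_pos: [0.3371, 0.3759, 0.2294]
tcp_rot: [-3.141, 0.0, 2.676]
wrist_force: [0.9, 0.1, 0.2]
grip_width: 0.584
grasp_force: 0.0
```

Run:
```python
from h import *
print(dial(48,.028,.2)); s=bot.observe(); print(s["q"],s["wrist_force"],s["grip_width"])
```

```text
(array([-352.6, -225.7,   29.5]), array([-2.000e-02,  1.000e-02,  1.535e+01]))
[-1.01266765  0.22022069  0.09035005  1.90700518 -0.02298586  1.01565807
  0.19324178] [0.86384099 0.06466004 0.1631697 ] 0.5842757920877466
```

Request:
arm_command:
  targets:
    - [1, -40, -26, 3, 0, 0, 2]
    - [1, -80, -52, 6, 0, 0, 4]
    - [1, -120, -78, 9, 0, 0, 6]
    - [1, -160, -104, 12, 0, 0, 8]
    - [1, -198, -128, 15, 0, 0, 9]

```text
time: 1.1
tcp_pos: [0.4566, 0.173, 0.2145]
tcp_rot: [-3.142, -0.0, 2.519]
wrist_force: [0.8, 0.7, -0.8]
grip_width: 0.131
grasp_force: 0.0
```

Run:
```python
from h import *
print(dial(48,.028,.2)); s=bot.observe(); print(s["q"],s["wrist_force"],s["grip_width"])
```

```text
(array([-168.2,  -72.5,   14.5]), array([-0.  , -0.  ,  6.32]))
[-0.68939746  0.20780395  0.26527459  1.97107848 -0.0655819   0.97080623
  0.55559103] [ 0.81248087  0.65304515 -0.78740199] 0.1308094641324574
```

Request:
arm_command:
  targets:
    - [1, -42, -18, 4, 0, 0, 2]
    - [1, -84, -36, 7, 0, 0, 4]
    - [1, -126, -54, 11, 0, 0, 6]
    - [1, -168, -72.5, 14.5, 0, 0, 6.3]
    - [1, -168, -72.5, 14.5, 0, 0, 6.3]

```text
time: 1.6
tcp_pos: [0.5522, 0.0116, 0.1997]
tcp_rot: [-3.139, 0.003, 2.402]
wrist_force: [0.0, 0.4, 0.5]
grip_width: 0.006
grasp_force: 0.0
```

Run:
```python
from h import *
print(dial(48,.028,.13),dial(48,.028,.104)); s=bot.observe(); print(s["q"],s["wrist_force"],s["grip_width"],s["tcp_pos"])
```

```text
(array([ 4.1,  2.6, 69.7]), array([-0.12,  0.16, -0.37])) (array([ 4.2,  2.6, 95.7]), array([-0.12,  0.16, -0.37]))
[-0.40798779  0.34139546  0.37723476  1.84850976 -0.14490412  0.97844488
  0.8619058 ] [0.01425095 0.42098296 0.51218757] 0.006311991302134534 [0.55216519 0.01155064 0.19967679]
```

Request:
arm_command:
  targets:
    - [1, 3, 0, 20, 0, 0, 0]
    - [1, 3, 0, 45, 0, 0, 0]
    - [1, 3, 0, 65, 0, 0, 0]
    - [1, 3, 0, 65, 0, 0, 0]

```text
time: 2.0
tcp_pos: [0.5461, 0.021, 0.1326]
tcp_rot: [-3.138, -0.003, 2.411]
wrist_force: [-1.2, 0.6, -0.6]
grip_width: 0.006
grasp_force: 0.0
```

Run:
```python
from h import *
print(dial(48,.028,.107)); s=bot.observe(); print(s["wrist_force"],s["tcp_pos"],s["tcp_rot"])
a=snap("top","t1.png")[190:265,300:400]; b=snap("scene","s1.png")[210:330,290:415]
cv2.imwrite("pics/c1.png",np.hstack([cv2.resize(a,(400,300),interpolation=2),cv2.resize(b,(313,300),interpolation=2)]))
```

```text
(array([-7.1, -0.4, 25.6]), array([-0.23, -0.2 ,  0.16]))
[-1.19227202  0.55446247 -0.57565139] [0.54606318 0.02098792 0.13261397] [-3.1376497  -0.00344695  2.41137087]
```

View pics/c1.png

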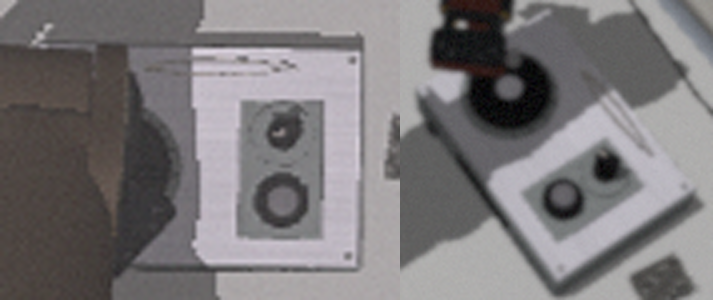

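The arm hides the dial in the top view. In the scene view the fingers stand behind the peg, with the dial at crop (510,90). I'll descend now.

Request:
arm_command:
  targets:
    - [1, 0, 0, 13, 0, 0, 0]
    - [1, 0, 0, 26, 0, 0, 0]
    - [1, 0, 0, 26, 0, 0, 0]
    - [1, 0, 0, 26, 0, 0, 0]
    - [1, 0, 0, 26, 0, 0, 0]

```text
time: 2.6
tcp_pos: [0.5484, 0.0203, 0.1094]
tcp_rot: [3.141, 0.0, 2.41]
wrist_force: [-0.2, 0.2, -0.7]
grip_width: 0.003
grasp_force: 0.0
```

Run:
```python
from h import *
print(dial(48,.028,.107),dial(48,.016,.107)); s=bot.observe(); print(s["wrist_force"],s["tcp_pos"],s["tcp_rot"])
```

```text
(array([-4.8, -1.6,  2.4]), array([0.01, 0.01, 0.11])) (array([-16.8,  -1.6,   2.4]), array([0.01, 0.01, 0.11]))
[-0.18620944  0.23926805 -0.66387833] [0.54842306 0.02032037 0.1093708 ] [3.14135989e+00 2.46795281e-04 2.41042766e+00]
```

Request:
arm_command:
  targets:
    - [1, -3, -1.5, 3, 0, 0, 0]
    - [1, -6, -1.5, 3, 0, 0, 0]
    - [1, -9, -1.5, 3, 0, 0, 0]
    - [1, -12, -1.5, 3, 0, 0, 0]
    - [1, -12, -1.5, 3, 0, 0, 0]

```text
time: 3.1
tcp_pos: [0.5566, 0.0108, 0.1063]
tcp_rot: [3.141, 0.0, 2.41]
wrist_force: [-0.3, -0.6, 0.1]
grip_width: 0.007
grasp_force: 0.0
```

Request:
arm_command:
  targets:
    - [1, -1, 0, 0, 0, 0, 0]
    - [1, -2, 0, 0, 0, 0, 0]
    - [1, -3, 0, 0, 0, 0, 0]
    - [1, -4, 0, 0, 0, 0, 0]
    - [1, -4, 0, 0, 0, 0, 0]

```text
time: 3.6
tcp_pos: [0.5593, 0.0085, 0.1062]
tcp_rot: [3.141, 0.0, 2.411]
wrist_force: [0.8, -0.2, -0.1]
grip_width: 0.009
grasp_force: 0.0
```

Request:
arm_command:
  targets:
    - [1, -1, 0, 0, 0, 0, 0]
    - [1, -2, 0, 0, 0, 0, 0]
    - [1, -2, 0, 0, 0, 0, 0]

```text
time: 3.9
tcp_pos: [0.5602, 0.0078, 0.1061]
tcp_rot: [-3.141, -0.001, 2.411]
wrist_force: [-2.5, 1.7, 1.9]
grip_width: 0.008
grasp_force: 1.6
```

Request:
arm_command:
  targets:
    - [1, -1, 0, 0, 0, 0, 0]
    - [1, -2, 0, 0, 0, 0, 0]
    - [1, -2, 0, 0, 0, 0, 0]

```text
time: 4.2
tcp_pos: [0.5625, 0.0059, 0.1062]
tcp_rot: [3.141, 0.001, 2.411]
wrist_force: [-0.2, 2.4, -0.4]
grip_width: 0.005
grasp_force: 0.9
```

Run:
```python
from h import *
for t in(44,42,40,38,36,34): print(t,*dial(t,.016,.106))
s=bot.observe(); print(s["wrist_force"],s["tcp_pos"])
```

```text
44 [1.2 0.8 0.2] [0.03 0.03 4.12]
42 [0.  1.2 0.2] [0.03 0.03 6.12]
40 [-1.1  1.7  0.2] [0.03 0.03 8.12]
38 [-2.3  2.   0.2] [ 0.03  0.03 10.12]
36 [-3.4  2.4  0.2] [ 0.03  0.03 12.12]
34 [-4.6  2.7  0.2] [ 0.03  0.03 14.12]
[-0.2029174   2.40316902 -0.41822944] [0.56252826 0.00589262 0.10617229]
```

Request:
arm_command:
  targets:
    - [1, 0.5, 1, 0, 0, 0, 5]
    - [1, -0.5, 1.7, 0, 0, 0, 8]
    - [1, -1.7, 2, 0, 0, 0, 10]
    - [1, -2.8, 2.4, 0, 0, 0, 12]
    - [1, -2.8, 2.4, 0, 0, 0, 12]

```text
time: 4.7
tcp_pos: [0.5662, 0.0051, 0.1062]
tcp_rot: [3.142, 0.001, 2.2]
wrist_force: [-1.2, -0.5, -0.2]
grip_width: 0.006
grasp_force: 0.0
```

Run:
```python
from h import *
for t in(36,34,32): print(t,*dial(t,.016,.106))
s=bot.observe(); print(s["wrist_force"],s["tcp_pos"])
b=snap("scene","s2.png")[220:275,305:365]; cv2.imwrite("pics/c2.png",cv2.resize(b,None,fx=8,fy=8,interpolation=2))
```

```text
36 [-0.1  0.5  0.2] [0.   0.06 0.04]
34 [-1.2  1.   0.2] [0.01 0.06 2.04]
32 [-2.3  1.5  0.2] [0.01 0.06 4.04]
[-1.16562809 -0.49099816 -0.17823867] [0.5662268  0.00514642 0.10622227]
```

View pics/c2.png

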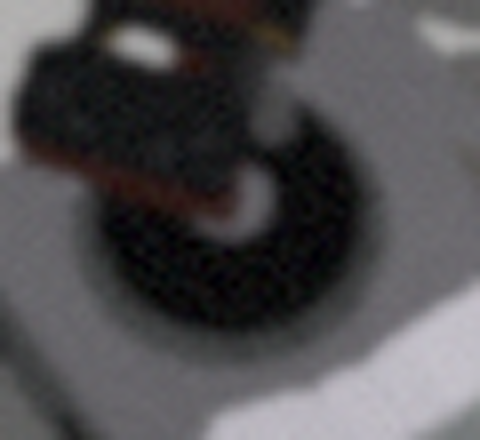

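The peg shows at crop (275,115), right of the finger. I'll compare that with projections of candidate peg angles, shifting by the cap offset to cancel the calibration bias.

```bash
cat >> h.py <<'E'
def pegpx(th,z=.096,off=(0,0)):
    t=np.radians(th); return proj("scene",[A[0]+.031*np.cos(t),A[1]+.031*np.sin(t),z])+off
E
python3 - <<'E'
from h import *
off=np.array([333.16,244.41])-proj("scene",[*A,.078]); print(off)
print("seen",305+275.5/8-.5,220+115.5/8-.5,"start",290+226.5/5-.5,210+113.5/5-.5)
for th in(48,36,30,24,0): print(th,pegpx(th,.096,off).round(1),pegpx(th,.086,off).round(1))
E
```

```text
[0.58515712 0.4257031 ]
seen 338.9375 233.9375 start 334.8 232.2
48 [334.9 230.1] [334.8 232. ]
36 [337.4 230.6] [337.3 232.5]
30 [338.6 231.1] [338.5 233. ]
24 [339.8 231.6] [339.7 233.5]
0 [343.7 234.8] [343.5 236.7]
```

Request:
arm_command:
  targets:
    - [1, -1.2, 1, 0, 0, 0, 2]
    - [1, -2.3, 1.5, 0, 0, 0, 4]
    - [1, -3.4, 2, 0, 0, 0, 6]
    - [1, -3.4, 2, 0, 0, 0, 6]

```text
time: 5.15
tcp_pos: [0.5696, 0.0041, 0.1061]
tcp_rot: [-3.142, 0.0, 2.095]
wrist_force: [0.3, -0.1, -0.1]
grip_width: 0.007
grasp_force: 0.0
```

Run:
```python
from h import *
for t in(30,26,24,22,20,18): print(t,*dial(t,.016,.106))
s=bot.observe(); print(s["wrist_force"],s["tcp_pos"])
```

```text
30 [-0.6 -0.   0.1] [-0.    0.01  0.01]
26 [-2.8  1.   0.1] [-0.    0.01  4.01]
24 [-3.9  1.5  0.1] [-0.    0.01  6.01]
22 [-5.1  1.9  0.1] [-0.    0.01  8.01]
20 [-6.2  2.3  0.1] [-0.000e+00  1.000e-02  1.001e+01]
18 [-7.4  2.6  0.1] [0.000e+00 1.000e-02 1.201e+01]
[ 0.28414713 -0.10633997 -0.12946937] [0.56957703 0.00411217 0.10611815]
```

Force is zero at 30°, so click 1 has fired and the peg rests at 24°. On to click 2, which should fire at 12°.

Request:
arm_command:
  targets:
    - [1, -1.8, 0.5, 0, 0, 0, 2]
    - [1, -2.8, 1, 0, 0, 0, 4]
    - [1, -3.9, 1.5, 0, 0, 0, 6]
    - [1, -5.1, 1.9, 0, 0, 0, 8]
    - [1, -5.1, 1.9, 0, 0, 0, 8]

```text
time: 5.65
tcp_pos: [0.5734, 0.0013, 0.106]
tcp_rot: [-3.141, -0.001, 1.956]
wrist_force: [-1.7, 3.4, 1.0]
grip_width: 0.006
grasp_force: 1.4
```

Run:
```python
from h import *
for t in(20,18,16,14,12,10): print(t,*dial(t,.016,.106))
s=bot.observe(); print(s["wrist_force"],s["tcp_pos"])
```

```text
20 [-1.9  0.6  0. ] [-0.03 -0.04  2.04]
18 [-3.   1.1  0. ] [-0.03 -0.04  4.04]
16 [-4.1  1.6  0. ] [-0.03 -0.04  6.04]
14 [-5.3  2.   0. ] [-0.04 -0.04  8.04]
12 [-6.4  2.4  0. ] [-0.04 -0.04 10.04]
10 [-7.6  2.8  0. ] [-0.04 -0.04 12.04]
[-1.67637741  3.35507381  1.04263943] [0.57335494 0.00133629 0.10602941]
```

Request:
arm_command:
  targets:
    - [1, -1.1, 0.5, 0, 0, 0, 2]
    - [1, -2.2, 1, 0, 0, 0, 4]
    - [1, -3.3, 1.5, 0, 0, 0, 6]
    - [1, -4.5, 1.9, 0, 0, 0, 8]
    - [1, -4.5, 1.9, 0, 0, 0, 8]

```text
time: 6.15
tcp_pos: [0.5775, -0.0034, 0.1062]
tcp_rot: [3.141, 0.001, 1.815]
wrist_force: [-0.0, -0.0, -0.2]
grip_width: 0.007
grasp_force: 0.0
```

Request:
arm_command:
  targets:
    - [1, -1.1, 0.5, 0, 0, 0, 2]
    - [1, -2.2, 1, 0, 0, 0, 4]
    - [1, -2.2, 1, 0, 0, 0, 4]

```text
time: 6.45
tcp_pos: [0.5788, -0.0048, 0.1062]
tcp_rot: [3.141, 0.0, 1.745]
wrist_force: [0.4, 0.6, -0.1]
grip_width: 0.005
grasp_force: 0.0
```

Run:
```python
from h import *
for t in(10,8,6,4,2,0,-2): print(t,*dial(t,.016,.106))
s=bot.observe(); print(s["wrist_force"],s["tcp_pos"])
```

```text
10 [0.2 0.  0.2] [ 0.01  0.02 -0.01]
8 [-0.9  0.5  0.2] [0.01 0.02 1.99]
6 [-2.   1.   0.2] [0.01 0.02 3.99]
4 [-3.1  1.5  0.2] [0.01 0.02 5.99]
2 [-4.3  1.9  0.2] [0.01 0.02 7.99]
0 [-5.4  2.3  0.2] [0.01 0.02 9.99]
-2 [-6.6  2.7  0.2] [1.000e-02 2.000e-02 1.199e+01]
[ 0.39395743  0.64531946 -0.09662015] [ 0.57877691 -0.00484495  0.10617116]
```

Click 2 fired, with no force at 10°. The peg should now rest at 0°, so I expect contact near there.

Request:
arm_command:
  targets:
    - [1, -1.1, 0.5, 0, 0, 0, 2]
    - [1, -2.2, 1, 0, 0, 0, 4]
    - [1, -3.3, 1.5, 0, 0, 0, 6]
    - [1, -4.5, 1.9, 0, 0, 0, 8]
    - [1, -4.5, 1.9, 0, 0, 0, 8]

```text
time: 6.95
tcp_pos: [0.5813, -0.0086, 0.1061]
tcp_rot: [-3.142, -0.0, 1.606]
wrist_force: [1.1, -0.2, -0.1]
grip_width: 0.002
grasp_force: 0.2
```

Request:
arm_command:
  targets:
    - [1, -1.1, 0.5, 0, 0, 0, 2]
    - [1, -2.2, 1, 0, 0, 0, 4]
    - [1, -2.2, 1, 0, 0, 0, 4]

```text
time: 7.25
tcp_pos: [0.5824, -0.0103, 0.1061]
tcp_rot: [-3.141, -0.001, 1.537]
wrist_force: [1.0, 3.1, 0.1]
grip_width: 0.002
grasp_force: 1.4
```

Request:
arm_command:
  targets:
    - [1, -1.1, 0.5, 0, 0, 0, 2]
    - [1, -2.2, 1, 0, 0, 0, 4]
    - [1, -3.3, 1.5, 0, 0, 0, 6]
    - [1, -4.5, 1.9, 0, 0, 0, 8]
    - [1, -4.5, 1.9, 0, 0, 0, 8]

```text
time: 7.75
tcp_pos: [0.5841, -0.0163, 0.1062]
tcp_rot: [3.141, 0.001, 1.396]
wrist_force: [-0.5, 0.2, -0.2]
grip_width: 0.001
grasp_force: 0.0
```

Run:
```python
from h import *
for t in(-10,-12,-14,-16): print(t,*dial(t,.016,.106))
s=bot.observe(); print(s["wrist_force"],s["tcp_pos"])
```

```text
-10 [0.9 0.  0.2] [ 0.02  0.06 -0.03]
-12 [-0.2  0.6  0.2] [0.02 0.05 1.97]
-14 [-1.3  1.1  0.2] [0.02 0.05 3.97]
-16 [-2.4  1.5  0.2] [0.02 0.05 5.97]
[-0.53802066  0.23012459 -0.1893039 ] [ 0.58411573 -0.01632551  0.10615554]
```

Click 3 has fired: contact came near 0° and then released. The peg should now be at −24°, so I'll approach and stop once there is contact.

Request:
arm_command:
  targets:
    - [1, -1.1, 0.5, 0, 0, 0, 2]
    - [1, -2.2, 1, 0, 0, 0, 4]
    - [1, -3.3, 1.5, 0, 0, 0, 6]
    - [1, -4.5, 1.9, 0, 0, 0, 8]
    - [1, -4.5, 1.9, 0, 0, 0, 8]

```text
time: 8.25
tcp_pos: [0.5852, -0.0204, 0.1061]
tcp_rot: [3.141, 0.0, 1.257]
wrist_force: [-0.3, 0.2, 0.5]
grip_width: 0.001
grasp_force: 0.0
```

Request:
arm_command:
  targets:
    - [1, -1.1, 0.5, 0, 0, 0, 2]
    - [1, -2.2, 1, 0, 0, 0, 4]
    - [1, -3.3, 1.5, 0, 0, 0, 6]
    - [1, -3.3, 1.5, 0, 0, 0, 6]

```text
time: 8.65
tcp_pos: [0.5857, -0.0229, 0.1061]
tcp_rot: [-3.141, -0.001, 1.153]
wrist_force: [0.6, 3.0, 1.2]
grip_width: 0.003
grasp_force: 1.5
```

Run:
```python
from h import *
for t in(-24,-26,-30): print(t,*dial(t,.016,.106))
s=bot.observe(); print(s["wrist_force"],s["tcp_pos"])
b=snap("scene","s3.png")[220:275,305:365]; cv2.imwrite("pics/c3.png",cv2.resize(b,None,fx=8,fy=8,interpolation=2))
off=np.array([333.16,244.41])-proj("scene",[*A,.078])
for th in(0,-24,-36,-48): print(th,((pegpx(th,.086,off)-[305,220]+.5)*8).round())
```

```text
-24 [-0.7  0.4  0.1] [-0.02 -0.04  0.05]
-26 [-1.8  1.   0.1] [-0.02 -0.04  2.05]
-30 [-4.1  1.9  0.1] [-0.02 -0.04  6.05]
[0.57845012 2.9594954  1.17661721] [ 0.58573573 -0.02294735  0.10612531]
0 [312. 138.]
-24 [328. 172.]
-36 [330. 191.]
-48 [328. 209.]
```

View pics/c3.png

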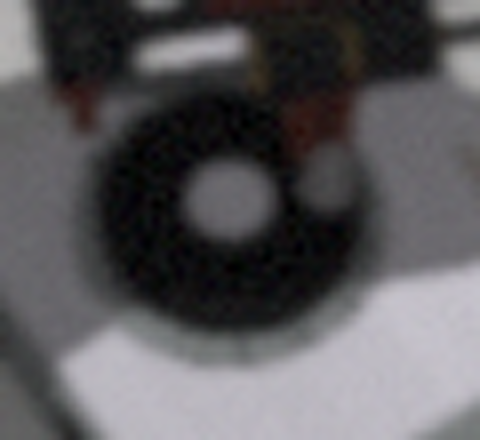

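The peg is at (326,178), which fits −24°, so three clicks are done and the finger is in contact. Now the last click, in small steps.

Request:
arm_command:
  targets:
    - [1, -1.1, 0.5, 0, 0, 0, 2]
    - [1, -2.2, 1, 0, 0, 0, 4]
    - [1, -3.3, 1.5, 0, 0, 0, 6]
    - [1, -3.3, 1.5, 0, 0, 0, 6]

```text
time: 9.1
tcp_pos: [0.5854, -0.0284, 0.1061]
tcp_rot: [3.141, 0.001, 1.047]
wrist_force: [-0.2, 0.3, 0.5]
grip_width: 0.003
grasp_force: 0.0
```

Request:
arm_command:
  targets:
    - [1, -1.1, 0.5, 0, 0, 0, 2]
    - [1, -2.2, 1, 0, 0, 0, 4]
    - [1, -2.2, 1, 0, 0, 0, 4]

```text
time: 9.4
tcp_pos: [0.5853, -0.0304, 0.1061]
tcp_rot: [3.141, 0.001, 0.977]
wrist_force: [0.7, -0.4, -0.3]
grip_width: 0.005
grasp_force: 0.0
```

Run:
```python
from h import *
for t in(-32,-34,-36): print(t,*dial(t,.016,.106))
s=bot.observe(); print(s["wrist_force"],s["tcp_pos"])
b=snap("scene","s4.png")[220:275,305:365]; cv2.imwrite("pics/c4.png",cv2.resize(b,None,fx=8,fy=8,interpolation=2))
```

```text
-32 [ 1.7 -0.6  0.1] [ 0.02  0.03 -2.02]
-34 [0.6 0.  0.1] [ 0.02  0.03 -0.02]
-36 [-0.5  0.6  0.1] [0.02 0.03 1.98]
[ 0.68147727 -0.3564301  -0.34915888] [ 0.58529654 -0.03035483  0.10614444]
```

View pics/c4.png

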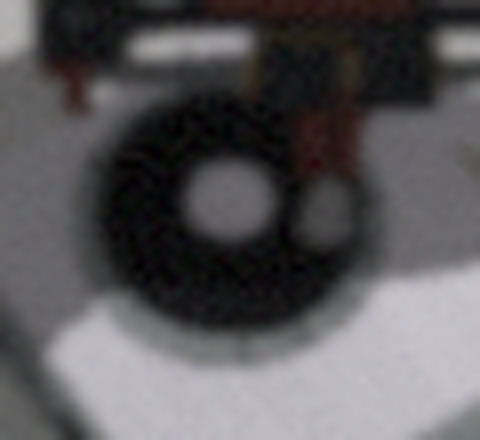

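The peg is at (325,211), matching −48°, and the force is zero: four clicks. I'll back off along the tool's +x, then lift.

Request:
arm_command:
  targets:
    - [1, 4, -1, 0, 0, 0, 0]
    - [1, 8, -2, 0, 0, 0, 0]
    - [1, 8, -2, -30, 0, 0, 0]
    - [1, 8, -2, -60, 0, 0, 0]
    - [1, 8, -2, -60, 0, 0, 0]

```text
time: 9.95
tcp_pos: [0.5904, -0.022, 0.1697]
tcp_rot: [3.137, -0.004, 0.98]
wrist_force: [1.0, -0.6, -1.0]
grip_width: 0.009
grasp_force: 0.0
```

Run:
```python
from h import *
for yw in (56,90): print(yw,go(.5265,-.1505,.166,yw))
s=bot.observe(); print(s["wrist_force"],s["tcp_pos"],s["q"])
```

```text
56 (array([-142.3,   18.5,    3.3]), array([ 0.26, -0.21,  0.14]))
90 (array([-142.3,   18.5,    3.3]), array([  0.31,  -0.12, -33.86]))
[ 1.02597345 -0.60317745 -0.99082071] [ 0.59044015 -0.02204011  0.16970266] [-0.59338888  0.51417704  0.76425088  1.80642638 -0.42207664  0.98492124
 -0.24762513]
```

Request:
arm_command:
  targets:
    - [1, -35, 5, 1, 0, 0, 8]
    - [1, -71, 9, 2, 0, 0, 16]
    - [1, -107, 14, 3, 0, 0, 24]
    - [1, -142, 18.5, 3, 0, 0, 32]
    - [1, -142, 18.5, 3, 0, 0, 36]

```text
time: 10.45
tcp_pos: [0.5218, -0.1547, 0.1632]
tcp_rot: [3.14, 0.001, 0.339]
wrist_force: [0.1, 0.4, -0.6]
grip_width: 0.006
grasp_force: 0.0
```

Request:
arm_command:
  targets:
    - [1, 0, 0, 0, 0, 0, 0]
    - [1, 0, 0, 0, 0, 0, 0]
    - [1, 0, 0, 0, 0, 0, 0]

```text
time: 10.75
tcp_pos: [0.5248, -0.1491, 0.1628]
tcp_rot: [-3.141, 0.0, 0.355]
wrist_force: [0.5, 0.6, -0.6]
grip_width: 0.004
grasp_force: 0.0
```

Run:
```python
from h import *
print(go(.5265,-.1505,.112,20))
s=bot.observe(); print(s["wrist_force"],s["tcp_pos"],s["q"])
```

```text
(array([ 1.1,  1.9, 50.8]), array([-0.02,  0.01,  0.33]))
[ 0.54682765  0.60145304 -0.64086659] [ 0.52482662 -0.14907839  0.16283567] [-0.50722172  0.50975342  0.94877496  1.9238003  -0.50310116  0.9664385
 -0.53686589]
```

Descend to just above the key, where the tip is about 5 mm clear.

Request:
arm_command:
  targets:
    - [1, 1, 1.5, 15, 0, 0, 0]
    - [1, 1, 1.5, 30, 0, 0, 0]
    - [1, 1, 1.5, 42, 0, 0, 0]
    - [1, 1, 1.5, 50, 0, 0, 0]
    - [1, 1, 1.5, 50, 0, 0, 0]

```text
time: 11.25
tcp_pos: [0.5249, -0.1512, 0.1116]
tcp_rot: [-3.141, 0.002, 0.351]
wrist_force: [-0.2, -0.6, 0.4]
grip_width: 0.006
grasp_force: 0.0
```

Request:
arm_command:
  targets:
    - [1, 0, 0, 2, 0, 0, 0]
    - [1, 0, 0, 4, 0, 0, 0]
    - [1, 0, 0, 6, 0, 0, 0]
    - [1, 0, 0, 6, 0, 0, 0]

```text
time: 11.65
tcp_pos: [0.5261, -0.1513, 0.1073]
tcp_rot: [3.141, -0.001, 0.351]
wrist_force: [1.0, 0.7, 2.6]
grip_width: 0.003
grasp_force: 0.7
```

Run:
```python
from h import *
s=bot.observe(); print(s["wrist_force"],s["tcp_pos"],s["ft_torque"])
a=snap("scene","s5.png")[225:325,300:400]; cv2.imwrite("pics/c5.png",cv2.resize(a,None,fx=5,fy=5,interpolation=2))
```

```text
[0.96002913 0.66071051 2.59362774] [ 0.52609847 -0.15130511  0.10732464] [-0.05449775  0.12346569 -0.04030608]
```

View pics/c5.png

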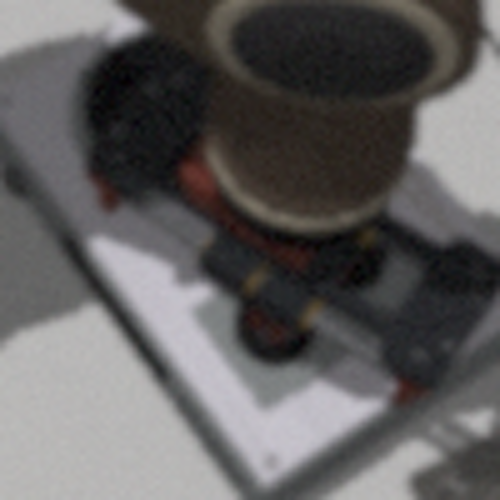

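The finger sits on the key at crop (270,330), first contact at a tip height of 85 mm as expected. Now press.

Request:
arm_command:
  targets:
    - [1, 0, 0, 2, 0, 0, 0]
    - [1, 0, 0, 4, 0, 0, 0]
    - [1, 0, 0, 5, 0, 0, 0]
    - [1, 0, 0, 5, 0, 0, 0]

```text
time: 12.1
tcp_pos: [0.5261, -0.1513, 0.1022]
tcp_rot: [3.141, -0.0, 0.351]
wrist_force: [-0.1, 0.3, 4.7]
grip_width: 0.003
grasp_force: 2.2
```

Request:
arm_command:
  targets:
    - [1, 0, 0, 1, 0, 0, 0]
    - [1, 0, 0, 2, 0, 0, 0]
    - [1, 0, 0, 2, 0, 0, 0]

```text
time: 12.4
tcp_pos: [0.5262, -0.1514, 0.1012]
tcp_rot: [-3.141, -0.001, 0.351]
wrist_force: [-2.6, 2.1, 16.3]
grip_width: 0.002
grasp_force: 8.1
```

The force jumped to 16 N, so the key is on its stop. Release and lift.

Request:
arm_command:
  targets:
    - [1, 0, 0, -3, 0, 0, 0]
    - [1, 0, 0, -12, 0, 0, 0]
    - [1, 0, 0, -35, 0, 0, 0]
    - [1, 0, 0, -70, 0, 0, 0]
    - [1, 0, 0, -100, 0, 0, 0]

```text
time: 12.9
tcp_pos: [0.5252, -0.1513, 0.2013]
tcp_rot: [-3.141, 0.001, 0.351]
wrist_force: [0.5, -0.1, -0.4]
grip_width: 0.003
grasp_force: 0.0
```

Request:
arm_command:
  targets:
    - [1, -30, 0, -30, 0, 0, 0]
    - [1, -70, 0, -40, 0, 0, 0]
    - [1, -110, 0, -40, 0, 0, 0]
    - [1, -110, 0, -40, 0, 0, 0]
    - [1, -110, 0, -40, 0, 0, 0]

```text
time: 13.4
tcp_pos: [0.4221, -0.1887, 0.2403]
tcp_rot: [-3.14, -0.001, 0.351]
wrist_force: [0.1, 1.1, 0.5]
grip_width: 0.009
grasp_force: 0.0
```

Run:
```python
from h import *
s=bot.observe(); print(s["wrist_force"],s["tcp_pos"])
a=snap("scene","s6.png")[210:350,290:430]; cv2.imwrite("pics/c6.png",cv2.resize(a,None,fx=4,fy=4,interpolation=2))
```

```text
[0.0805121  1.08490275 0.52295509] [ 0.42212799 -0.18869692  0.24031138]
```

View pics/c6.png

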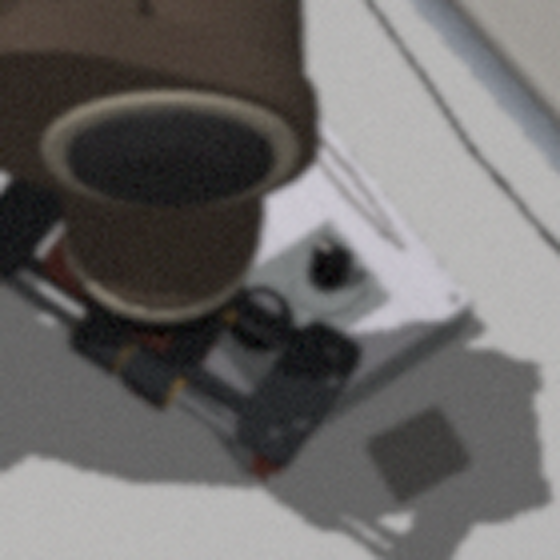

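The knob, tweezers and heat sink haven't moved, and the arm is clear of everything. Handing in.

```bash
python3 -c "
from bench import bot
print(bot.finish_job())"
```

```text
the job is handed in; nothing more can be done
None
```

I turned the dial four clicks clockwise, pressed the key to its stop and let it up, and handed the job in at about 13.5 s of the 54 s; the hand-in call returned no verdict.

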